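# Line up the bracelet posts by height on the stall's display board

## Task

Dress the display board of the craft stall: stand the four bracelet posts upright on the four green felt pads, one centred on each pad, in order of height, with the tallest on the pad next to the yellow price card and the shortest at the other end, by the dish of rings. Do not knock any post over.

Things in the scene. Friction and masses are not known exactly. Their poses are not given: they have to be found in the camera images.
- post_red_mid (a point): Centre (half-way up, 35 mm above the underside) of the shortest bracelet post, 70 mm high: a loose upright white column 42 mm in diameter on a dark foot 58 mm across, a red bead bracelet (57 mm across) round its base up to 14 mm above the underside, a red dot on its flat top. Grip the plain column from above. z axis up. 0.1 to 0.26 kg. Starts upright on the table (z = 0).
- post_turquoise_mid (a point): Centre (half-way up, 45 mm above the underside) of the second shortest bracelet post, 90 mm high: a loose upright white column 42 mm in diameter on a dark foot 58 mm across, a turquoise bead bracelet (57 mm across) round its base up to 14 mm above the underside, a turquoise dot on its flat top. Grip the plain column from above. z axis up. 0.1 to 0.26 kg. Starts upright on the table (z = 0).
- post_black_mid (a point): Centre (half-way up, 55 mm above the underside) of the second tallest bracelet post, 110 mm high: a loose upright white column 42 mm in diameter on a dark foot 58 mm across, a black bead bracelet (57 mm across) round its base up to 14 mm above the underside, a black dot on its flat top. Grip the plain column from above. z axis up. 0.1 to 0.26 kg. Starts upright on the table (z = 0).
- post_pink_mid (a point): Centre (half-way up, 65 mm above the underside) of the tallest bracelet post, 130 mm high: a loose upright white column 42 mm in diameter on a dark foot 58 mm across, a pink bead bracelet (57 mm across) round its base up to 14 mm above the underside, a pink dot on its flat top. Grip the plain column from above. z axis up. 0.1 to 0.26 kg. Starts upright on the table (z = 0).
- pad_1: Round dark green felt pad, 70 mm across, 3 mm thick, first of four from the +y side, the +y end of the row; fixed on the wooden display board. Pads are 90 mm apart in a straight row along their y axis. Origin: centre of the pad's underside, 15 mm above the table; its top, on which a post stands, is 18 mm above the table.
- pad_2: Round dark green felt pad, 70 mm across, 3 mm thick, second of four from the +y side; fixed on the wooden display board. Pads are 90 mm apart in a straight row along their y axis. Origin: centre of the pad's underside, 15 mm above the table; its top, on which a post stands, is 18 mm above the table.
- pad_3: Round dark green felt pad, 70 mm across, 3 mm thick, third of four from the +y side; fixed on the wooden display board. Pads are 90 mm apart in a straight row along their y axis. Origin: centre of the pad's underside, 15 mm above the table; its top, on which a post stands, is 18 mm above the table.
- pad_4: Round dark green felt pad, 70 mm across, 3 mm thick, fourth of four from the +y side, the -y end of the row; fixed on the wooden display board. Pads are 90 mm apart in a straight row along their y axis. Origin: centre of the pad's underside, 15 mm above the table; its top, on which a post stands, is 18 mm above the table.
- card: Yellow folded price card (a small tent, 55 mm wide, 40 mm high) fixed on the board beyond one end of the row of pads, 90 mm from the last pad there; which end changes from start to start. Origin: centre of its underside. A small round white dish of rings (56 mm across, 12 mm high) is fixed at the other end.
There are look-alikes about, which are no part of the job. What is shaped like the part that bears post_pink_mid but orange is not meant.

How it is judged:
By the outcome, as a careful person would: the job done as asked, in the order asked, and still so for the second after the job is handed in, with the robot touching nothing.
It also fails if it takes over 104 s, if anything falls off the work surface, if the arm or the gripper's body presses on something with over 40 N, if the wrist force passes 120 N, or if a joint passes its speed limit or range.

## Robot

A 6-joint arm with a two-finger parallel gripper is mounted at the origin on the work surface. World frame = base frame: x ahead of the robot, y to its left, z up, the work surface at z = 0. Lengths are in m, angles in rad, forces in N, time in s.
With the tool pointing down it reaches from about 0.35 to 0.775 m from the base axis. Payload 7.3 kg.
Tool frame: the origin (TCP) lies at the centre of the arm's flange, where the gripper is bolted on; the fingertips stand 178 mm ahead of it and the grasp point (between the pads) lies 159 mm ahead of it; z points along the fingers, y is the line along which they close (so a half turn about z gives the same grasp; the last joint's range is limited). The gripper opens to 92 mm and grips with 3 to 60 N. Pads are 19 mm wide; open, the fingers measure 130 mm over their backs; the gripper's body (75 mm by 190 mm) begins 47 mm behind the grasp point.
Start: joints at [1.103, 0.342, 1.524, -0, 1.275, -0.146], TCP at [0.166, 0.498, 0.405] pointing down, gripper open.
Joint ranges: [-2.53, 2.53], [-0.77, 2.02], [0.04, 2.7], [-1, 4.14], [0.28, 2.66], [-3.11, 3.11]. Speed limits (rad/s): [2.57, 2.57, 3.14, 3.14, 3.14, 3.14].

## Interface

Orientations are given as [roll, pitch, yaw] about the fixed x, y, z axes, in that order (R = Rz(yaw) Ry(pitch) Rx(roll)).
In Python, from cell import telemetry, vision, ticket gives the robot as it stands.
- The arm moves only by the shell command python3 -m crank 'ROWS' [FORCE]. ROWS is JSON, a list of rows, each a list of 5 numbers: the gripper command: -1 is shut, 1 is fully open, values between are in proportion, then the shift along the tool's x, y, z in mm, then the turn about the tool's z in rad. In form: [[fingers, dx, dy, dz, roll], ...]. A call has 1 to 12 rows; each row is the pose to reach, as a shift and turn from the pose commanded when the call began, along the tool's axes at that moment; what a row does not reach only later rows make up. A row lasts 1/12 s, in which the tool goes at most 41.7 mm and 7.16 degrees, less where a joint would pass 70% of its speed; a pose out of reach is approached as far as the arm can. A call with a gripper value outside its range is refused whole. The fingers move at their own pace and stop on an object; FORCE is the grip in N (left out, the last holds). Time passes only in rows, so rows that repeat a pose let the fingers close. It gives the time, the measured TCP pose, the force, the opening and the grip force at its end, in the units of the state.
- telemetry.observe(): the state, without advancing time (a new reading comes with each control period).
- vision.read_camera(name): name is "side" or "top" or "wrist"; returns (picture, depth): 400x640x3 uint8, red, green, blue; 400x640 float32, m along the optical axis (not along the pixel's ray), 0 where there is no reading.
- vision.get_calibration(name): a dict with "camera_matrix" (3x3 intrinsics, pixels), "dist" ([k1, k2, p1, p2, k3] as OpenCV has them; the pictures are not rectified), "rvec" (rotation vector, rad) and "tvec" (3), from world to camera coordinates, as OpenCV has them. Camera axes: x right, y down, z forward; pixel columns grow to the right and rows downward; lengths in m; the calibration is good to about 2 mm. A picture is of the moment at which its call begins: read the wrist's pose just before it. get_calibration takes no time and is no camera call; for the wrist camera it gives the pose at the moment of the call.
- ticket.hand_in(): hands the job in; it is judged then, once.
The state is a dict: "time": time; "qpos": joint angles; "qvel": joint speeds; "joint_efforts": joint torques, N m; "tool_pos": TCP position; "tool_rot": TCP orientation; "contact_force": force on the tool from outside, world axes, zero at the start; "torque": the same for the moment, N m; "opening": finger opening in m; "grip_force": force on a finger pad.
Only numpy, scipy, OpenCV 4.12 (cv2) and the standard library are available. Lean on these libraries where they do the work, as an engineer would, in place of code of your own. Each camera call takes 0.05 s, during which the arm holds its last target. There are 200 camera calls.

## Working session

There is one attempt and no reset: what is moved stays moved. The work goes in short steps, Python scripts to look and compute and a shell command to move; the robot and the scene stay as the last step left them, time stands still between calls to the robot, and variables do not carry over. Pictures are saved under pics/ and viewed, at most 14 in all, crops included, and the job is handed in when it is done.

```bash
mkdir -p pics; cat > h.py <<'E'
import numpy as np, cv2
from cell import telemetry, vision, ticket
def shot(n,f):
    p,d=vision.read_camera(n); cv2.imwrite(f'pics/{f}.png',p[:,:,::-1]); np.save(f'pics/{f}.npy',d); return p,d
def ray(n,u,v,cal=None):
    c=cal or vision.get_calibration(n); K=np.array(c['camera_matrix'],float)
    q=cv2.undistortPoints(np.array([[[u,v]]],float),K,np.array(c['dist'],float)).ravel()
    R=cv2.Rodrigues(np.array(c['rvec'],float))[0]; t=np.array(c['tvec'],float).ravel()
    return -R.T@t, R.T@np.array([q[0],q[1],1.])
def atz(n,u,v,z,cal=None):
    o,d=ray(n,u,v,cal); return o+d*(z-o[2])/d[2]
def atd(n,u,v,dep,cal=None):
    o,d=ray(n,u,v,cal); return o+d*dep
E
python3 - <<'E'
from h import *
s=telemetry.observe(); print(s)
shot('top','top0'); shot('side','side0')
for n in('top','side'): print(ray(n,320,200))
E
ls
```

```text
{'time': 0.0, 'qpos': array([ 1.10300494e+00,  3.42721244e-01,  1.52502567e+00,  1.53696855e-05,
        1.27536252e+00, -1.46007613e-01]), 'qvel': array([-0.00055976, -0.00099422,  0.00221456,  0.00049466, -0.00076958,
       -0.0005367 ]), 'joint_efforts': array([ 3.02220242e-04, -4.31239736e+01, -2.44219333e+01,  7.17246160e-02,
        5.61169500e-02, -1.78033547e-04]), 'tool_pos': array([0.16595628, 0.4979398 , 0.40404249]), 'tool_rot': array([-3.14009415e+00, -2.35216115e-04,  2.81980421e+00]), 'contact_force': array([ 0.0124551 , -0.50343799, -1.33303309]), 'torque': array([-0.05223558,  0.01244925,  0.02208428]), 'grip_force': 0.0, 'opening': 0.09203928836011016}
(array([0.22686596, 0.0569031 , 1.38995409]), array([ 0.22527815, -0.00547213, -0.97428093]))
(array([ 0.2050211 , -0.57961953,  0.68299918]), array([ 0.36583388,  0.66470646, -0.65141458]))
h.py
pics
```

View pics/top0.png

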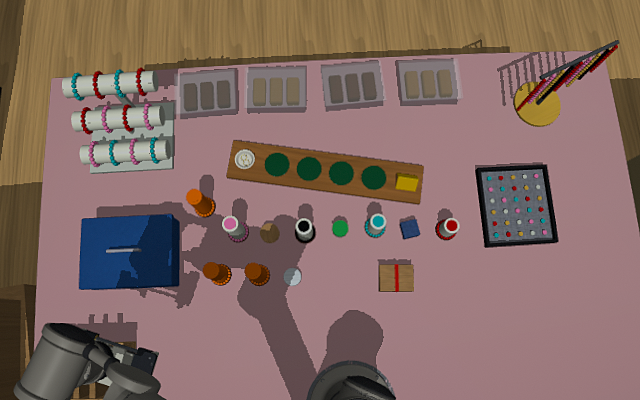

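View pics/side0.png

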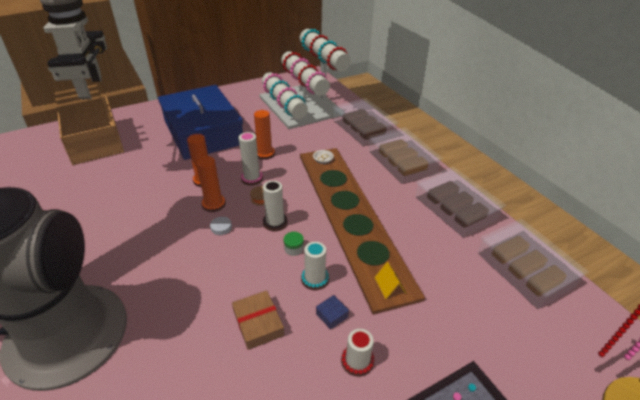

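Top view: the dish is at the left, +y end (244,159), and the card at the right, -y end (406,183). The pads are at (277,164), (309,168), (341,173) and (373,178). The post tops are pink (230,223), black (304,226), turquoise (377,221) and red (451,226). So pink goes on pad_4, black on pad_3, turquoise on pad_2 and red on pad_1.

```bash
python3 - <<'E'
from h import *
img=cv2.imread('pics/top0.png'); d=np.load('pics/top0.npy')
hsv=cv2.cvtColor(img,cv2.COLOR_BGR2HSV)
m=cv2.inRange(hsv,(40,80,20),(85,255,130))
n,l,st,c=cv2.connectedComponentsWithStats(m)
for i in range(1,n):
    if st[i,4]>200: print('pad',c[i].round(1),st[i,4],atz('top',*c[i],.018).round(4), d[int(c[i][1]),int(c[i][0])], atd('top',*c[i],d[int(c[i][1]),int(c[i][0])]).round(3))
for nm,u,v,h in(('pink',230,223,.13),('black',304,226,.11),('turq',377,221,.09),('red',451.5,226,.07),('orange',201,200,.13),('box',410,229,.03),('or2',213,270,.13),('or3',254,270,.13)):
    print(nm,atz('top',u,v,h).round(4),atd('top',u,v,d[int(v),int(u)]).round(4))
a=cv2.resize(img[130:290,180:480],None,fx=2.6,fy=2.6,interpolation=cv2.INTER_CUBIC); cv2.imwrite('pics/c0.png',a)
E
```

```text
pad [276.6 164.1] 446 [0.6529 0.164  0.018 ] 1.4259924 [0.651 0.164 0.024]
pad [308.6 168.4] 449 [0.6353 0.0759 0.018 ] 1.4285109 [0.635 0.076 0.018]
pad [340.8 172.8] 449 [ 0.6177 -0.0122  0.018 ] 1.4248724 [ 0.618 -0.012  0.018]
pad [373.4 177.2] 454 [ 0.6002 -0.1011  0.018 ] 1.4186442 [ 0.599 -0.101  0.021]
pink [0.472  0.2766 0.13  ] [0.4716 0.2762 0.1323]
black [0.4581 0.0935 0.11  ] [0.4577 0.0935 0.112 ]
turq [ 0.4642 -0.0931  0.09  ] [ 0.4643 -0.0931  0.0898]
red [ 0.4436 -0.2889  0.07  ] [ 0.4437 -0.289   0.0696]
orange [0.5349 0.3494 0.13  ] [0.5375 0.3518 0.1193]
box [ 0.4485 -0.1866  0.03  ] [ 0.4487 -0.1869  0.0288]
or2 [0.3573 0.3206 0.13  ] [0.3571 0.3202 0.1319]
or3 [0.3523 0.2199 0.13  ] [0.3518 0.2193 0.1348]
```

View pics/c0.png

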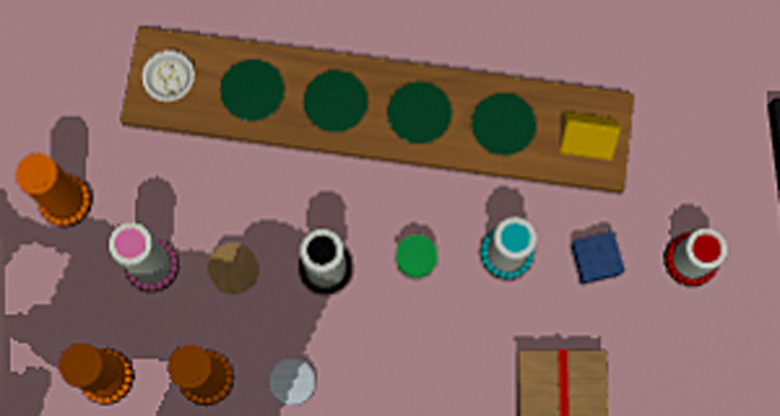

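Pad spacing comes out at 90 mm and the heights fit. First move: over pink, turning so the fingers close across the row (turn +1.446 rad).

```bash
cat >> h.py <<'E'
from scipy.spatial.transform import Rotation as Ro
def go(x,y,z,yaw=1.374):  # z = grasp point height; prints shift in mm and turn
    s=telemetry.observe(); R=Ro.from_euler('xyz',s['tool_rot']).as_matrix()
    d=R.T@(np.array([x,y,z+.159])-s['tool_pos'])*1000
    print(s['time'].__round__(2) if hasattr(s['time'],'__round__') else s['time'],'shift',d.round(1),'turn',round((s['tool_rot'][2]-yaw+np.pi)%(2*np.pi)-np.pi,3),'open',round(s['opening'],4),'grip',round(s['grip_force'],1),'F',s['contact_force'].round(1),'pos',s['tool_pos'].round(4))
E
python3 -m crank '[[1,-360,-113,0,1.446],[1,-360,-113,0,1.446],[1,-360,-113,0,1.446],[1,-360,-113,0,1.446],[1,-360,-113,0,1.446],[1,-360,-113,0,1.446],[1,-360,-113,0,1.446],[1,-360,-113,0,1.446],[1,-360,-113,0,1.446],[1,-360,-113,0,1.446],[1,-360,-113,0,1.446],[1,-360,-113,0,1.446]]' 25
python3 - <<'E'
from h import *
go(.472,.2766,.10)
cal=vision.get_calibration('wrist'); shot('wrist','w1')
import pickle; pickle.dump(cal,open('pics/w1.pkl','wb'))
E
```

```text
time: 1.1
tool_pos: [0.4726, 0.276, 0.404]
tool_rot: [-3.14, 0.001, 1.365]
contact_force: [-0.8, 0.3, -0.7]
opening: 0.0922
grip_force: 0.0
1.1 shift [  0.5  -0.5 145. ] turn -0.009 open 0.0922 grip 0.0 F [-0.8  0.3 -0.7] pos [0.4726 0.276  0.404 ]
```

View pics/w1.png

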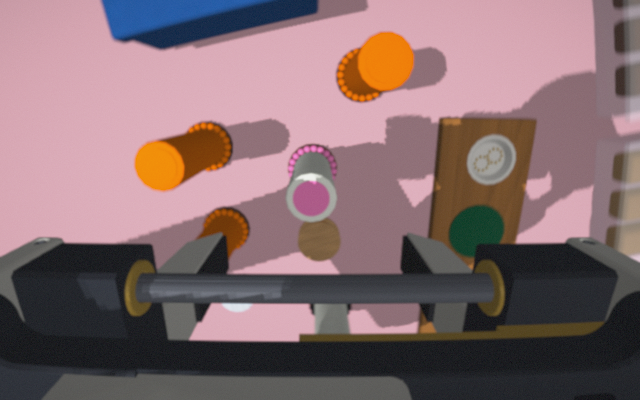

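The wrist view shows the pink top at about (312,198), upright and midway between the fingers, with the orange look-alikes clear of it. Next I check its position and descend.

```bash
python3 - <<'E'
from h import *
import pickle; cal=pickle.load(open('pics/w1.pkl','rb'))
print(atz('wrist',312,198,.13,cal)); print(atz('wrist',476,231,.018,cal))
E
python3 -m crank '[[1,0,0,40,0],[1,0,0,80,0],[1,0,0,120,0],[1,0,0,140,0],[1,0,0,145,0],[1,0,0,145,0],[-1,0,0,145,0],[-1,0,0,145,0],[-1,0,0,145,0],[-1,0,0,145,0],[-1,0,0,145,0],[-1,0,0,145,0]]' 25
```

```text
[0.47053433 0.2765723  0.13      ]
[0.64914527 0.16329234 0.018     ]
time: 2.15
tool_pos: [0.4719, 0.277, 0.2603]
tool_rot: [3.141, -0.001, 1.374]
contact_force: [-0.8, 1.0, 0.5]
opening: 0.0564
grip_force: 0.0
```

```bash
python3 -m crank '[[-1,0,0,0,0],[-1,0,0,0,0],[-1,0,0,0,0],[-1,0,0,0,0],[-1,0,0,0,0],[-1,0,0,-20,0],[-1,0,0,-40,0],[-1,0,0,-70,0],[-1,0,0,-100,0],[-1,0,0,-130,0],[-1,0,0,-150,0],[-1,0,0,-150,0]]' 25
python3 - <<'E'
from h import *
go(.600,-.1011,.25)
E
```

```text
time: 3.15
tool_pos: [0.4723, 0.2772, 0.4142]
tool_rot: [3.135, -0.005, 1.374]
contact_force: [0.4, -0.4, -2.0]
opening: 0.042
grip_force: 24.9
3.15 shift [-346.1  199.2    5. ] turn -0.0 open 0.042 grip 24.9 F [ 0.4 -0.4 -2. ] pos [0.4723 0.2772 0.4142]
```

Pink is gripped (42 mm, about 2 N). Carry it to pad_4.

```bash
python3 -m crank '[[-1,-15,9,0,0],[-1,-45,26,0,0],[-1,-77,44,0,0],[-1,-110,63,0,0],[-1,-143,82,0,0],[-1,-176,101,0,0],[-1,-209,120,0,0],[-1,-242,139,0,0],[-1,-275,158,0,0],[-1,-305,176,0,0],[-1,-330,190,0,0],[-1,-346,199,0,0]]' 25
python3 - <<'E'
from h import *
cal=vision.get_calibration('wrist'); p,d=shot('wrist','w2')
hsv=cv2.cvtColor(p,cv2.COLOR_RGB2HSV); m=cv2.inRange(hsv,(40,80,20),(85,255,150))
n,l,st,c=cv2.connectedComponentsWithStats(m)
for i in range(1,n):
    if st[i,4]>300: print(c[i].round(),st[i],atz('wrist',*c[i],.018,cal).round(4))
go(.600,-.1011,.122)
E
```

```text
time: 4.15
tool_pos: [0.5996, -0.1045, 0.4074]
tool_rot: [-3.139, 0.001, 1.371]
contact_force: [0.8, 0.4, -1.8]
opening: 0.0419
grip_force: 24.9
[314.  12.] [ 281    0   66   31 1546] [0.6307 0.0567 0.018 ]
[314.  86.] [ 283   54   63   65 3192] [ 0.6168 -0.0146  0.018 ]
[315. 158.] [ 285  140   60   40 1576] [ 0.6021 -0.0914  0.018 ]
4.2 shift [  5.6  -1.  126.1] turn -0.004 open 0.0417 grip 24.9 F [ 0.1 -2.6 -2.3] pos [ 0.6001 -0.1066  0.4071]
```

View pics/w2.png

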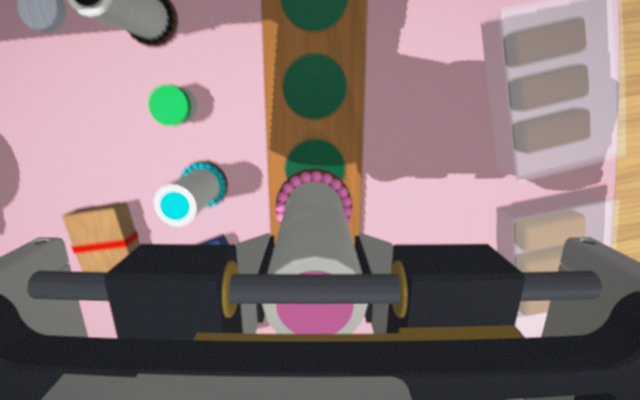

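The held pink post hangs straight over the board line, and pad_3 at (314,86) agrees with the top camera to 2 mm. I go down most of the way and recheck.

```bash
python3 -m crank '[[-1,0,0,20,0],[-1,0,0,50,0],[-1,0,0,80,0],[-1,0,0,100,0],[-1,0,0,110,0],[-1,0,0,110,0],[-1,0,0,110,0],[-1,0,0,110,0]]' 25
python3 - <<'E'
from h import *
go(.5997,-.102,.120)
E
```

```text
time: 4.87
tool_pos: [0.5997, -0.1013, 0.301]
tool_rot: [3.139, 0.0, 1.374]
contact_force: [-0.4, 0.0, -2.2]
opening: 0.0415
grip_force: 24.9
4.87 shift [-0.7  0.1 22. ] turn -0.0 open 0.0415 grip 24.9 F [-0.4  0.  -2.2] pos [ 0.5997 -0.1013  0.301 ]
```

```bash
python3 -m crank '[[-1,-1,0,8,0],[-1,-1,0,14,0],[-1,-1,0,18,0],[-1,-1,0,20,0],[-1,-1,0,21,0],[-1,-1,0,22,0],[-1,-1,0,22,0],[-1,-1,0,22,0]]' 25
python3 - <<'E'
from h import *
go(.5997,-.102,.120)
E
```

```text
time: 5.53
tool_pos: [0.5991, -0.1022, 0.2779]
tool_rot: [3.141, -0.0, 1.374]
contact_force: [0.5, 0.4, -1.5]
opening: 0.0417
grip_force: 24.9
5.53 shift [ 0.3  0.5 -1.1] turn -0.0 open 0.0417 grip 24.9 F [ 0.5  0.4 -1.5] pos [ 0.5991 -0.1022  0.2779]
```

```bash
python3 -m crank '[[-1,0,0,1,0],[-1,0,0,1,0],[0.3,0,0,1,0],[0.3,0,0,1,0],[1,0,0,1,0],[1,0,0,1,0],[1,0,0,1,0],[1,0,0,1,0],[1,0,0,-20,0],[1,0,0,-60,0],[1,0,0,-100,0],[1,0,0,-130,0]]' 25
python3 - <<'E'
from h import *
go(.4581,.0935,.245)
E
```

```text
time: 6.53
tool_pos: [0.5991, -0.1022, 0.4109]
tool_rot: [3.139, 0.0, 1.374]
contact_force: [1.0, -0.8, -0.3]
opening: 0.0913
grip_force: 0.0
6.53 shift [ 164.4 -176.6    6.4] turn -0.0 open 0.0913 grip 0.0 F [ 1.  -0.8 -0.3] pos [ 0.5991 -0.1022  0.4109]
```

Now over to black, then down to a grasp height of 80 mm.

```bash
python3 -m crank '[[1,14,-15,0,0],[1,41,-44,0,0],[1,68,-73,0,0],[1,95,-102,0,0],[1,122,-131,0,0],[1,145,-157,0,0],[1,164,-177,0,0],[1,164,-177,0,0],[1,164,-177,0,0],[1,164,-177,0,0]]' 25
python3 - <<'E'
from h import *
cal=vision.get_calibration('wrist'); p,d=shot('wrist','w3')
go(.4581,.0935,.080)
import pickle; pickle.dump(cal,open('pics/w3.pkl','wb'))
E
```

```text
time: 7.37
tool_pos: [0.4579, 0.093, 0.408]
tool_rot: [3.141, 0.0, 1.374]
contact_force: [-0.7, 0.2, 0.8]
opening: 0.092
grip_force: 0.0
7.42 shift [  0.8  -0.3 168.8] turn -0.001 open 0.0918 grip 0.0 F [-0.3  1.5  0.8] pos [0.4581 0.0927 0.4078]
```

View pics/w3.png

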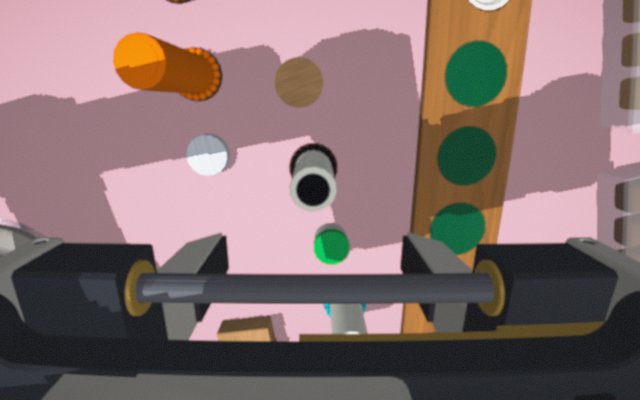

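Black's top is at (313,189), between the fingers and upright. Descend and grip.

```bash
python3 - <<'E'
from h import *
import pickle; cal=pickle.load(open('pics/w3.pkl','rb'))
print(atz('wrist',313,189,.11,cal),atz('wrist',475,73,.018,cal),atz('wrist',466,155,.018,cal))
E
python3 -m crank '[[1,0,0,40,0],[1,0,0,80,0],[1,0,0,120,0],[1,0,0,150,0],[1,0,0,165,0],[1,0,0,169,0],[-1,0,0,169,0],[-1,0,0,169,0],[-1,0,0,169,0],[-1,0,0,169,0],[-1,0,0,169,0],[-1,0,0,169,0]]' 25
python3 -m crank '[[-1,0,0,0,0],[-1,0,0,0,0],[-1,0,0,0,0],[-1,0,0,0,0],[-1,0,0,0,0],[-1,0,0,-20,0],[-1,0,0,-40,0],[-1,0,0,-70,0],[-1,0,0,-100,0],[-1,0,0,-130,0],[-1,0,0,-150,0],[-1,0,0,-150,0]]' 25
python3 - <<'E'
from h import *
go(.617,-.0132,.23)
E
```

```text
[0.45743074 0.09467058 0.11      ] [0.64946004 0.16391234 0.018     ] [0.63231136 0.07636205 0.018     ]
time: 8.42
tool_pos: [0.4577, 0.0933, 0.2395]
tool_rot: [3.14, -0.0, 1.374]
contact_force: [0.7, 0.4, -0.1]
opening: 0.0566
grip_force: 0.0
time: 9.42
tool_pos: [0.4583, 0.0933, 0.3927]
tool_rot: [3.134, -0.002, 1.374]
contact_force: [1.5, 0.7, -0.4]
opening: 0.0421
grip_force: 24.9
9.42 shift [-73.4 176.5   4.9] turn -0.0 open 0.0421 grip 24.9 F [ 1.5  0.7 -0.4] pos [0.4583 0.0933 0.3927]
```

```bash
python3 -m crank '[[-1,-6,15,0,0],[-1,-18,44,0,0],[-1,-31,74,0,0],[-1,-44,105,0,0],[-1,-56,135,0,0],[-1,-67,160,0,0],[-1,-73,176,0,0],[-1,-73,176,0,0],[-1,-73,176,20,0],[-1,-73,176,50,0],[-1,-73,176,80,0],[-1,-73,176,100,0]]' 25
python3 -m crank '[[-1,0,0,10,0],[-1,0,0,10,0],[-1,0,0,10,0],[-1,0,0,10,0]]' 25
python3 - <<'E'
from h import *
go(.6163,-.0130,.099)
E
```

```text
time: 10.42
tool_pos: [0.6143, -0.0122, 0.2846]
tool_rot: [-3.136, 0.0, 1.374]
contact_force: [0.1, 0.2, -2.0]
opening: 0.0417
grip_force: 24.9
time: 10.75
tool_pos: [0.6163, -0.0127, 0.2802]
tool_rot: [3.139, -0.0, 1.374]
contact_force: [-0.2, -0.5, -1.4]
opening: 0.0419
grip_force: 24.9
10.75 shift [-0.3  0.  22.2] turn -0.0 open 0.0419 grip 24.9 F [-0.2 -0.5 -1.4] pos [ 0.6163 -0.0127  0.2802]
```

```bash
python3 -m crank '[[-1,0,0,8,0],[-1,0,0,15,0],[-1,0,0,19,0],[-1,0,0,21,0],[-1,0,0,22,0],[-1,0,0,23,0],[-1,0,0,23,0],[-1,0,0,23,0]]' 25
python3 -m crank '[[0.3,0,0,0,0],[0.3,0,0,0,0],[1,0,0,0,0],[1,0,0,0,0],[1,0,0,0,0],[1,0,0,0,0],[1,0,0,-20,0],[1,0,0,-55,0],[1,0,0,-95,0],[1,0,0,-135,0],[1,0,0,-150,0],[1,0,0,-150,0]]' 25
python3 - <<'E'
from h import *
go(.4642,-.0931,.2475)
E
```

```text
time: 11.42
tool_pos: [0.6156, -0.0127, 0.2569]
tool_rot: [-3.142, -0.0, 1.374]
contact_force: [-4.2, -0.5, 6.9]
opening: 0.0419
grip_force: 25.0
time: 12.42
tool_pos: [0.6163, -0.0128, 0.4111]
tool_rot: [3.132, -0.001, 1.374]
contact_force: [0.6, -0.1, 0.5]
opening: 0.0921
grip_force: 0.0
12.42 shift [-108.5 -133.5    3.3] turn -0.0 open 0.0921 grip 0.0 F [ 0.6 -0.1  0.5] pos [ 0.6163 -0.0128  0.4111]
```

Black is down with a light touch (7 N). Now turquoise, at a grasp height of 62 mm.

```bash
python3 -m crank '[[1,-10,-12,0,0],[1,-30,-37,0,0],[1,-52,-64,0,0],[1,-74,-91,0,0],[1,-94,-116,0,0],[1,-108,-133,0,0],[1,-108,-133,0,0],[1,-108,-133,0,0],[1,-108,-133,0,0]]' 25
python3 - <<'E'
from h import *
cal=vision.get_calibration('wrist'); p,d=shot('wrist','w4')
go(.4642,-.0931,.062)
import pickle; pickle.dump(cal,open('pics/w4.pkl','wb'))
E
```

```text
time: 13.17
tool_pos: [0.4647, -0.0926, 0.4052]
tool_rot: [-3.141, -0.0, 1.373]
contact_force: [-0.3, 0.2, -0.2]
opening: 0.0918
grip_force: 0.0
13.22 shift [ -0.8  -0.6 184.2] turn 0.0 open 0.092 grip 0.0 F [-0.4  0.3  0.6] pos [ 0.4649 -0.0925  0.4052]
```

View pics/w4.png

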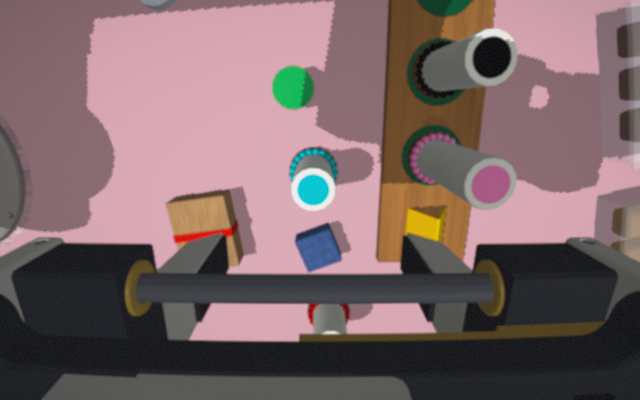

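Turquoise's top is at (313,189), centred, and black and pink stand upright inside their pads. Body-to-pink clearance is about 20 mm. Descend and grip.

```bash
python3 -m crank '[[1,0,0,40,0],[1,0,0,80,0],[1,0,0,120,0],[1,0,0,155,0],[1,-1,0,177,0],[1,-1,0,184,0],[1,-1,0,184,0],[-1,-1,0,184,0],[-1,-1,0,184,0],[-1,-1,0,184,0],[-1,-1,0,184,0],[-1,-1,0,184,0]]' 25
python3 -m crank '[[-1,0,0,0,0],[-1,0,0,0,0],[-1,0,0,0,0],[-1,0,0,0,0],[-1,0,0,0,0],[-1,0,0,0,0],[-1,0,0,-20,0],[-1,0,0,-50,0],[-1,0,0,-85,0],[-1,0,0,-125,0],[-1,0,0,-160,0],[-1,0,0,-175,0]]' 25
python3 - <<'E'
from h import *
go(.634,.0755,.237)
E
```

```text
time: 14.22
tool_pos: [0.4644, -0.0937, 0.2227]
tool_rot: [3.14, 0.0, 1.374]
contact_force: [-1.1, -1.1, -0.4]
opening: 0.0627
grip_force: 0.0
time: 15.22
tool_pos: [0.4645, -0.0937, 0.4012]
tool_rot: [3.135, 0.001, 1.374]
contact_force: [0.8, -0.3, -1.1]
opening: 0.0418
grip_force: 25.0
15.22 shift [199.2 133.1   5.9] turn -0.0 open 0.0418 grip 25.0 F [ 0.8 -0.3 -1.1] pos [ 0.4645 -0.0937  0.4012]
```

```bash
python3 -m crank '[[-1,14,9,0,0],[-1,42,28,0,0],[-1,70,47,0,0],[-1,98,65,0,0],[-1,126,84,0,0],[-1,154,103,0,0],[-1,180,121,0,0],[-1,194,130,0,0],[-1,199,133,0,0],[-1,199,133,0,0],[-1,199,133,20,0],[-1,199,133,50,0]]' 25
python3 -m crank '[[-1,0,0,30,0],[-1,0,0,60,0],[-1,0,0,80,0],[-1,0,0,80,0],[-1,0,0,80,0],[-1,0,0,80,0]]' 25
python3 - <<'E'
from h import *
go(.634,.0755,.081)
E
```

```text
time: 16.22
tool_pos: [0.6335, 0.0746, 0.3494]
tool_rot: [3.135, -0.001, 1.373]
contact_force: [0.5, 0.1, -1.4]
opening: 0.0419
grip_force: 25.0
time: 16.72
tool_pos: [0.6338, 0.0748, 0.2686]
tool_rot: [3.139, -0.0, 1.373]
contact_force: [1.3, -0.3, -1.4]
opening: 0.0417
grip_force: 25.0
16.72 shift [ 0.7  0.  28.6] turn -0.001 open 0.0417 grip 25.0 F [ 1.3 -0.3 -1.4] pos [0.6338 0.0748 0.2686]
```

```bash
python3 -m crank '[[-1,1,0,10,0],[-1,1,0,18,0],[-1,1,0,23,0],[-1,1,0,25,0],[-1,1,0,26,0],[-1,1,0,27,0],[-1,1,0,28,0],[-1,1,0,28,0],[-1,1,0,28,0]]' 25
python3 -m crank '[[0.3,0,0,0,0],[0.3,0,0,0,0],[1,0,0,0,0],[1,0,0,0,0],[1,0,0,0,0],[1,0,0,0,0],[1,0,0,-20,0],[1,0,0,-55,0],[1,0,0,-95,0],[1,0,0,-135,0],[1,0,0,-168,0],[1,0,0,-168,0]]' 25
python3 - <<'E'
from h import *
go(.4436,-.289,.245)
E
```

```text
time: 17.47
tool_pos: [0.6336, 0.0765, 0.2399]
tool_rot: [3.141, -0.0, 1.374]
contact_force: [-3.6, -0.2, 5.0]
opening: 0.0416
grip_force: 25.0
time: 18.47
tool_pos: [0.6343, 0.0766, 0.4153]
tool_rot: [3.128, -0.003, 1.374]
contact_force: [1.4, 0.2, -0.0]
opening: 0.0916
grip_force: 0.0
18.47 shift [-395.8 -115.6    8.5] turn -0.0 open 0.0916 grip 0.0 F [ 1.4  0.2 -0. ] pos [0.6343 0.0766 0.4153]
```

Now red.

```bash
python3 -m crank '[[1,-18,-5,0,0],[1,-54,-16,0,0],[1,-93,-27,0,0],[1,-132,-38,0,0],[1,-171,-50,0,0],[1,-210,-61,0,0],[1,-249,-73,0,0],[1,-288,-84,0,0],[1,-327,-95,0,0],[1,-360,-105,0,0],[1,-385,-112,0,0],[1,-396,-116,0,0]]' 25
python3 -m crank '[[1,0,0,0,0],[1,0,0,0,0],[1,0,0,0,0]]' 25
python3 - <<'E'
from h import *
cal=vision.get_calibration('wrist'); p,d=shot('wrist','w5')
go(.4436,-.289,.045)
import pickle; pickle.dump(cal,open('pics/w5.pkl','wb'))
E
```

```text
time: 19.47
tool_pos: [0.4408, -0.292, 0.4065]
tool_rot: [-3.141, 0.001, 1.371]
contact_force: [0.5, -0.3, 0.9]
opening: 0.092
grip_force: 0.0
time: 19.72
tool_pos: [0.443, -0.2881, 0.4066]
tool_rot: [3.142, -0.001, 1.375]
contact_force: [-0.0, 0.6, 0.2]
opening: 0.092
grip_force: 0.0
19.77 shift [ -1.1   0.6 202.6] turn 0.001 open 0.0918 grip 0.0 F [ 0.3  0.4 -0.3] pos [ 0.4431 -0.2879  0.4066]
```

View pics/w5.png

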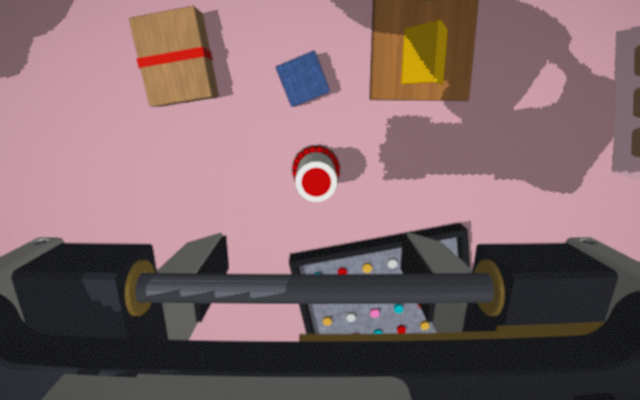

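Red's top is at (316,181), between the fingers, with the bead tray clear beyond it. Verify the position and grip.

```bash
python3 - <<'E'
from h import *
import pickle; cal=pickle.load(open('pics/w5.pkl','rb'))
print(atz('wrist',316,181,.07,cal))
E
python3 -m crank '[[1,0,0,40,0],[1,0,0,80,0],[1,0,0,120,0],[1,-1,0,160,0],[1,-1,0,188,0],[1,-1,0,200,0],[1,-1,0,202,0],[1,-1,0,202,0],[-1,-1,0,202,0],[-1,-1,0,202,0],[-1,-1,0,202,0],[-1,-1,0,202,0]]' 25
python3 -m crank '[[-1,0,0,0,0],[-1,0,0,0,0],[-1,0,0,0,0],[-1,0,0,0,0],[-1,0,0,0,0],[-1,0,0,0,0],[-1,0,0,-20,0],[-1,0,0,-50,0],[-1,0,0,-85,0],[-1,0,0,-125,0],[-1,0,0,-165,0],[-1,0,0,-195,0]]' 25
python3 - <<'E'
from h import *
go(.651,.1635,.240)
E
```

```text
[ 0.44467746 -0.28855281  0.07      ]
time: 20.77
tool_pos: [0.4425, -0.2903, 0.2058]
tool_rot: [3.14, 0.001, 1.374]
contact_force: [0.1, 0.8, -0.7]
opening: 0.0697
grip_force: 0.0
time: 21.77
tool_pos: [0.4421, -0.29, 0.4029]
tool_rot: [3.139, 0.001, 1.374]
contact_force: [0.1, 0.0, -0.7]
opening: 0.0416
grip_force: 25.0
21.77 shift [485.6 116.1   3.5] turn -0.0 open 0.0416 grip 25.0 F [ 0.1  0.  -0.7] pos [ 0.4421 -0.29    0.4029]
```

```bash
python3 -m crank '[[-1,20,5,0,0],[-1,58,14,0,0],[-1,97,23,0,0],[-1,136,33,0,0],[-1,175,42,0,0],[-1,214,51,0,0],[-1,253,61,0,0],[-1,292,70,0,0],[-1,331,79,0,0],[-1,370,88,0,0],[-1,409,98,0,0],[-1,440,105,0,0]]' 25
python3 -m crank '[[-1,25,6,0,0],[-1,39,9,0,0],[-1,46,11,0,0],[-1,46,11,0,0],[-1,46,11,30,0],[-1,46,11,70,0],[-1,46,11,110,0],[-1,46,11,140,0],[-1,46,11,155,0],[-1,46,11,155,0],[-1,46,11,155,0],[-1,46,11,155,0]]' 25
python3 - <<'E'
from h import *
go(.651,.1635,.0645)
E
```

```text
time: 22.77
tool_pos: [0.6319, 0.1237, 0.3991]
tool_rot: [-3.141, -0.0, 1.375]
contact_force: [-0.3, 0.1, -0.8]
opening: 0.0411
grip_force: 25.0
time: 23.77
tool_pos: [0.6517, 0.163, 0.2467]
tool_rot: [3.139, -0.001, 1.373]
contact_force: [0.3, -0.7, -1.6]
opening: 0.0417
grip_force: 25.0
23.77 shift [ 0.3 -0.8 23.2] turn -0.001 open 0.0417 grip 25.0 F [ 0.3 -0.7 -1.6] pos [0.6517 0.163  0.2467]
```

```bash
python3 -m crank '[[-1,0,-1,8,0],[-1,0,-1,15,0],[-1,0,-1,19,0],[-1,0,-1,21,0],[-1,0,-1,22,0],[-1,0,-1,23,0],[-1,0,-1,24,0],[-1,0,-1,24,0],[-1,0,-1,24,0]]' 25
python3 -m crank '[[0.3,0,0,0,0],[0.3,0,0,0,0],[1,0,0,0,0],[1,0,0,0,0],[1,0,0,0,0],[1,0,0,0,0],[1,0,0,-20,0],[1,0,0,-55,0],[1,0,0,-95,0],[1,0,0,-135,0],[1,0,0,-170,0],[1,0,0,-190,0]]' 25
python3 -m crank '[[1,0,-40,0,0],[1,0,-80,0,0],[1,0,-120,0,0],[1,0,-160,0,0],[1,0,-200,0,0],[1,35,-200,0,0],[1,75,-200,0,0],[1,115,-200,0,0],[1,150,-200,0,0],[1,180,-200,0,0],[1,180,-200,0,0],[1,180,-200,0,0]]'
python3 - <<'E'
from h import *
p,d=shot('top','top1')
cv2.imwrite('pics/c1.png',cv2.resize(p[100:260,200:440,::-1],None,fx=3.3,fy=3.3,interpolation=cv2.INTER_CUBIC))
E
```

```text
time: 24.52
tool_pos: [0.65, 0.164, 0.2228]
tool_rot: [3.141, -0.0, 1.374]
contact_force: [-5.6, -1.9, 10.7]
opening: 0.0415
grip_force: 25.0
time: 25.52
tool_pos: [0.6501, 0.164, 0.416]
tool_rot: [3.135, -0.002, 1.374]
contact_force: [0.8, 0.3, -0.0]
opening: 0.0917
grip_force: 0.0
time: 26.52
tool_pos: [0.489, 0.3809, 0.4098]
tool_rot: [-3.141, 0.001, 1.376]
contact_force: [0.5, 0.1, -0.6]
opening: 0.0916
grip_force: 0.0
```

View pics/c1.png

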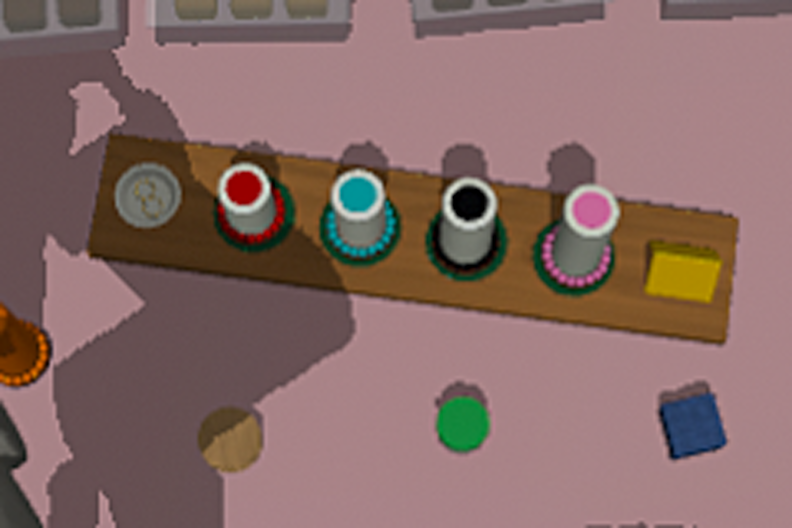

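The posts stand in order: red (245,187), turquoise (357,195), black (470,203), pink (592,210), each within its green pad. A numeric check of the centring:

```bash
python3 - <<'E'
from h import *
P=[(.6529,.164),(.6353,.0759),(.6177,-.0122),(.6002,-.1011)]
for (u,v),h,p in zip([(245,187),(357,195),(470,203),(592,210)],(.088,.108,.128,.148),P):
    a=atz('top',200+u/3.3-.35,100+v/3.3-.35,h); print(a.round(4),((a[:2]-p)*1000).round(1))
print(telemetry.observe()['qvel'].round(3))
E
```

```text
[0.653  0.1649 0.088 ] [0.1 0.9]
[0.6348 0.0753 0.108 ] [-0.5 -0.6]
[ 0.6171 -0.0119  0.128 ] [-0.6  0.3]
[ 0.6003 -0.1032  0.148 ] [ 0.1 -2.1]
[-0.025 -0.024  0.021 -0.002  0.001 -0.001]
```

All four are within about 2 mm of their pad centres.

```bash
python3 -m crank '[[1,0,0,0,0],[1,0,0,0,0],[1,0,0,0,0]]'; python3 -c "
from cell import ticket
print(ticket.hand_in())"
```

```text
time: 26.82
tool_pos: [0.4893, 0.3786, 0.4112]
tool_rot: [3.141, -0.0, 1.372]
contact_force: [0.7, -0.7, -0.4]
opening: 0.0917
grip_force: 0.0
the job is handed in; nothing more can be done
None
```

The job is handed in at 26.8 s: pink (tallest) stands on pad_4 by the price card, then black on pad_3, turquoise on pad_2 and red on pad_1 by the dish, all upright and within about 2 mm of their pad centres in the last top-camera image; no verdict came back.

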